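Extend the wash-brush pole by one hole

ROBOT

A 6-joint arm with a two-finger parallel gripper is mounted at the origin on the work surface. World frame = base frame: x ahead of the robot, y to its left, z up, the work surface at z = 0. Lengths are in m, angles in rad, forces in N, time in s.
With the tool pointing down it reaches from about 0.275 to 0.775 m from the base axis. Payload 14.6 kg.
Tool frame: the origin (TCP) lies at the centre of the arm's flange, where the gripper is bolted on; the fingertips stand 173 mm ahead of it and the grasp point (between the pads) lies 155 mm ahead of it (manip.grasp_offset is the z of the grasp point in the tool frame, in m); z points along the fingers, y is the line along which they close (so a half turn about z gives the same grasp; the last joint's range is limited). The gripper opens to 85 mm and grips with 20 to 120 N. Pads are 22 mm wide; open, the fingers measure 114 mm over their backs; the gripper's body (76 mm by 85 mm) begins 54 mm behind the grasp point. The pads swing forward as they close: fully open they stand 13 mm farther back than shut.
Start: joints at [1.158, 0.263, -0.048, 1.259, 0, 1.415], TCP at [0.134, 0.508, 0.405] pointing down, gripper open.
Joint ranges: [-2.65, 2.65], [-0.89, 1.7], [-1.18, 1.37], [-2.13, 2.11], [-1.35, 1.29], [-3.14, 3.14]. Speed limits (rad/s): [1.89, 1.89, 2.57, 2.79, 3.14, 3.14].

INTERFACE

Orientations are given as a 3x3 rotation matrix whose columns are the frame's x, y, z axes.
In Python, from cell import manip gives the robot as it stands. Calls block until the motion is done:
- manip.movep(position, orientation): joint-space move of the TCP to a pose.
- manip.move_l(position, attitude=None, v=0.15, guard=None): straight line of the TCP; attitude=None keeps the orientation; v is the mean speed in m/s. With guard (N) it stops when the force on the tool has changed by that much, and returns True; else False.
- manip.move_j(angles): joint-space move.
- manip.command_gripper(opening, strength=None): finger opening in m; strength is the grip in N (None keeps the last); returns when the fingers have stopped.
- manip.wait(seconds).
- manip.inverse_kinematics(position, orientation): joint angles nearest the present ones, or None.
- manip.read_state(): the state.
- manip.get_image(name): name is "scene" or "top" or "wrist"; returns a dict with "image" (420x560x3 uint8, red, green, blue), "depth" (420x560 float32, m along the optical axis (not along the pixel's ray), 0 where there is no reading), "fov_y" (degrees; the focal length in pixels is half the picture's height over the tangent of half this angle, whatever the lens; pixels are square), "cx", "cy" (the principal point, pixels), "distortion" ([k1, k2, p1, p2, k3] as OpenCV has them; the pictures are not rectified), "R" (3x3) and "t" (3): a world point X has camera coordinates R X + t. Camera axes: x right, y down, z forward; pixel columns grow to the right and rows downward; lengths in m; the calibration is good to about 2 mm. A picture is of the moment at which its call begins.
A pose or a line that the arm cannot do raises manip.PlanningError and nothing moves.
- manip.hand_in(): hands the job in; it is judged then, once.
The state is a dict: "time_s": time; "joint_positions": joint angles; "qd": joint speeds; "joint_torque": joint torques, N m; "position": TCP position; "eef_rot": TCP orientation; "wrist_force": force on the tool from outside, world axes, zero at the start; "torque": the same for the moment, N m; "grip_width": finger opening in m; "grasp_force": force on a finger pad.
Only numpy, scipy, OpenCV 4.12 (cv2) and the standard library are available. Lean on these libraries where they do the work, as an engineer would, in place of code of your own. Each camera call takes 0.05 s, during which the arm holds its last target. There are 200 camera calls.

TASK

Two telescopic poles lie clamped on the ribbed mat. On the one that carries the brush head, press the spring button in flush and push the sleeve out, brush end leading, to the next hole, so that the button pops up and locks there. Leave the squeegee pole set as it is.

Things in the scene. Friction and masses are not known exactly. Their poses are not given: they have to be found in the camera images.
- brush_button_top (a point): Top of the domed steel spring button (10 mm across) on the brush pole. z up; +y level along the pole to the brush, the way to push the sleeve. It stands 7 mm proud of the flat top of the square aluminium sleeve (30 x 30 mm; top 81 mm above the cart top), in a 14 mm hole. It sinks when pressed (5 N to flush) but does not travel with the sleeve: it sits on the clamped inner tube.
- brush_button (a joint): The brush pole's button, m: 0 fully up, 0.007 flush with the sleeve's top (a fingertip wider than the hole then rests on the sleeve), 0.009 covered by the sleeve's wall. It blocks the sleeve unless about flush. Once the sleeve has moved some 8 mm, its wall keeps the button down; at the next hole the button springs up to 0 and stops the sleeve there.
- brush_sleeve (a joint): Slide of the brush sleeve, m: about 0 at first, grows as pushed out along +y; next holes at 0.040 and 0.080, each 2 mm play. 1.5 N friction; 10 N to pass the hole's edge over the pressed button. A black collar on it (12 mm above its top, 40 mm wide, 10 thick) has its near face 16 mm to +y of the button at 0: shut fingers on the button can push it. Brush head: wood, 100 mm wide, 160 mm to +y.
- squeegee_sleeve (a joint): Slide of the other pole's sleeve, m: about 0, to be left there. Same tubes, collar and button, but it ends in a 100 mm wide steel squeegee with a thin black blade. It lies roughly parallel, some 140 mm to either side of the brush pole. Clamp blocks hold both poles 145 mm to -y of the buttons, rising 25 mm above the sleeves' tops.

How it is judged:
By the outcome, as a careful person would: the job done as asked, in the order asked, and still so for the second after the job is handed in, with the robot touching nothing.
It also fails if it takes over 29 s, if anything falls off the work surface, if the arm or the gripper's body presses on something with over 40 N, if the wrist force passes 120 N, or if a joint passes its speed limit or range.

## Working session

There is one attempt and no reset: what is moved stays moved. The work goes in short steps, each a Python script; the robot and the scene stay as the last script left them, time stands still between calls to the robot, and variables do not carry over. Pictures are saved under pics/ and viewed, at most 10 in all, crops included, and the job is handed in when it is done.

```bash
ls; mkdir -p pics; python3 - <<'E'
from cell import manip
import cv2,numpy as np,pickle
ims={}
for n in("scene","top","wrist"):
    d=manip.get_image(n); ims[n]=d; cv2.imwrite(f"pics/{n}0.png",d["image"][:,:,::-1])
    print(n,d["fov_y"],d["cx"],d["cy"],d["distortion"],np.round(-d["R"].T@d["t"],3))
pickle.dump(ims,open("ims.pkl","wb"))
s=manip.read_state();print(s["time_s"],s["eef_rot"],manip.grasp_offset)
E
```

```text
pics
scene 50.263479534791955 279.1690694862454 197.551961762617 [-0.14107734  0.          0.          0.          0.        ] [ 0.925 -0.215  0.555]
top 43.80266270052957 275.0092910259023 214.62444756417068 [-0.15963349  0.          0.          0.          0.        ] [0.53  0.02  0.768]
wrist 71.88282067167235 277.60692488892687 205.0081736217525 [0.00693268 0.         0.         0.         0.        ] [0.067 0.525 0.373]
0.15 [[-9.66956868e-01  2.54939754e-01 -3.69961779e-04]
 [ 2.54939962e-01  9.66956622e-01 -7.12738601e-04]
 [ 1.76031588e-04 -7.83505528e-04 -9.99999678e-01]] 0.1547
```

View pics/top0.png

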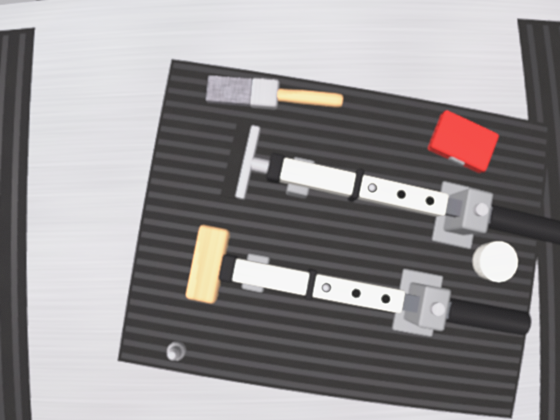

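View pics/wrist0.png

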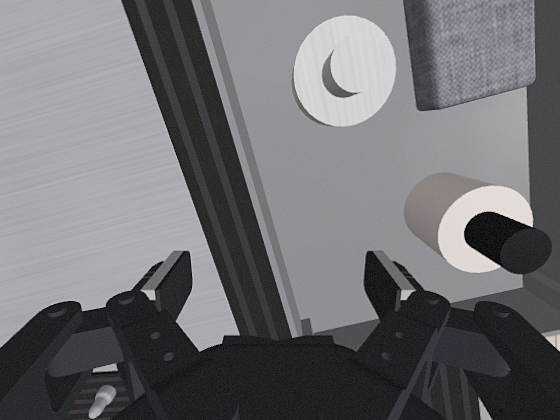

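The top view shows the brush pole as the lower one: wood head at (207,265), button at (326,288), collar at (312,285), and spare holes at (356,293) and (386,299). The wrist view shows only the cart's edge.

```bash
cat > h.py <<'E'
import numpy as np,cv2
def K(d):
    f=d["image"].shape[0]/2/np.tan(np.radians(d["fov_y"]/2)); return np.array([[f,0,d["cx"]],[0,f,d["cy"]],[0,0,1]])
def ray(d,uv,z):
    p=cv2.undistortPoints(np.array([[uv]],float),K(d),np.array(d["distortion"]))[0,0]
    c=-d["R"].T@d["t"]; r=d["R"].T@np.array([*p,1]); return c+r*(z-c[2])/r[2]
def depthpt(d,uv):
    u,v=map(int,np.round(uv)); z=np.median(d["depth"][v-1:v+2,u-1:u+2])
    p=cv2.undistortPoints(np.array([[uv]],float),K(d),np.array(d["distortion"]))[0,0]
    return d["R"].T@(np.array([*p,1])*z-d["t"])
E
python3 - <<'E'
import pickle,cv2,numpy as np
from h import *
I=pickle.load(open("ims.pkl","rb"));d=I["top"]
g=cv2.cvtColor(d["image"],cv2.COLOR_RGB2GRAY)
x0,y0=180,215
c=g[y0:330,x0:460]; cv2.imwrite("pics/crop1.png",cv2.resize(d["image"][y0:330,x0:460,::-1],None,fx=2.8,fy=2.8,interpolation=cv2.INTER_CUBIC))
def blob(u,v,r,th):
    m=np.zeros_like(g);p=g[v-r:v+r+1,u-r:u+r+1]; m=(p<th); ys,xs=np.nonzero(m); return u-r+xs.mean(),v-r+ys.mean(),m.sum()
h1=blob(356,293,7,130);h2=blob(386,299,7,130);b=blob(326,288,7,215)
print(h1,h2,b)
for q in(h1,h2,b): print(ray(d,q[:2],.081))
print("btn top",ray(d,b[:2],.088))
for q in((340,291),(371,296),(326,288),(280,279),(207,265),(438,309),(482,210),(312,285),(150,250)): print(q,depthpt(d,q).round(4))
E
```

```text
(np.float64(355.54716981132077), np.float64(292.79245283018867), np.int64(53)) (np.float64(385.3454545454546), np.float64(298.54545454545456), np.int64(55)) (np.float64(326.0769230769231), np.float64(287.3538461538462), np.int64(65))
[ 0.4761526  -0.09209854  0.081     ]
[ 0.4671432 -0.1316418  0.081    ]
[ 0.48455731 -0.0533459   0.081     ]
btn top [ 0.48501728 -0.05260262  0.088     ]
(340, 291) [ 0.4793 -0.0713  0.0829]
(371, 296) [ 0.4713 -0.1123  0.0823]
(326, 288) [ 0.4842 -0.0525  0.088 ]
(280, 279) [0.4973 0.0069 0.0818]
(207, 265) [0.5178 0.1025 0.078 ]
(438, 309) [ 0.4533 -0.1943  0.1076]
(482, 210) [ 0.5792 -0.2597  0.1072]
(312, 285) [ 0.489  -0.0339  0.0942]
(150, 250) [0.5402 0.1946 0.0072]
```

View pics/crop1.png

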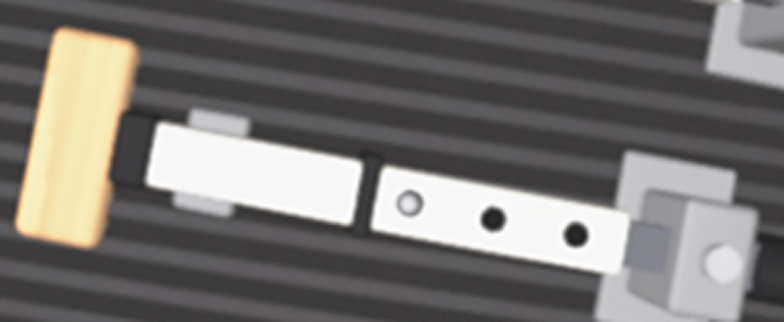

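View pics/scene0.png

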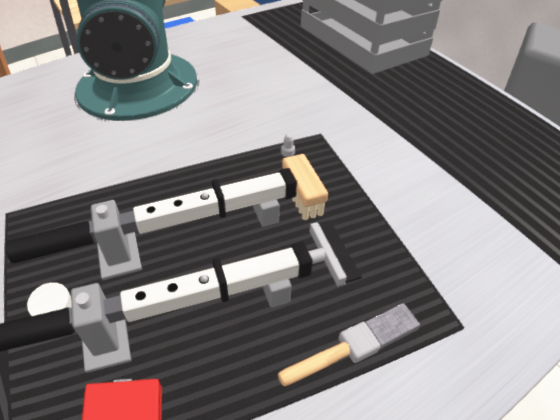

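The crop confirms the button at about (326.4,287.5), with the holes in line towards the clamp. The scene view agrees: the brush pole is nearer the robot and nothing stands above it. Next I'll hover with the fingers shut, pad width along the pole, and check with the wrist camera.

```bash
cat >> h.py <<'E'
B=np.array([0.4848,-0.0526]); u=np.array([0.217,0.976]);u/=np.linalg.norm(u)
X=np.array([-u[0],-u[1],0]);Z=np.array([0,0,-1.]);R=np.column_stack([X,np.cross(Z,X),Z])
E
python3 - <<'E'
from cell import manip
from h import *
import pickle
p=[*(B-0.0*u),0.173+0.088+0.05]
for s in(1,-1):
    r=R*np.array([s,s,1]); print(s,manip.inverse_kinematics(p,r))
print(manip.read_state()["grip_width"])
manip.movep(p,R); print(manip.read_state()["time_s"])
manip.command_gripper(0.0,20); s=manip.read_state(); print(s["time_s"],s["position"],s["grip_width"],s["wrist_force"])
d=manip.get_image("wrist"); pickle.dump(d,open("w1.pkl","wb")); cv2.imwrite("pics/w1.png",d["image"][:,:,::-1])
def proj(P): return cv2.projectPoints(np.array([P],float),cv2.Rodrigues(d["R"])[0],d["t"],K(d),np.array(d["distortion"]))[0].ravel()
print("btn",proj([*B,.088]))
E
```

```text
1 [-0.27536937  0.25023713 -0.33092823  0.98963096  0.         -1.62738826]
-1 [-0.27536937  0.25023713 -0.33092823  0.98963096  0.          1.51420439]
0.0856439543997013
2.725
3.4917 [ 0.48479477 -0.05261789  0.311006  ] 0.0002631936635767896 [ 0.25890472 -0.25323621  0.20730586]
btn [276.49978544 225.3671637 ]
```

View pics/w1.png

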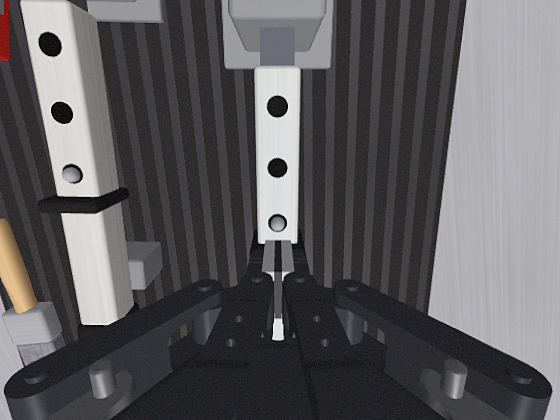

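The wrist view shows the button at (277.5,223), against a prediction of (276.5,225), so the two agree to about 1.5 mm. Pressing now with a force guard.

```bash
python3 - <<'E'
from cell import manip
from h import *
P=B+0.001*u
manip.move_l([*P,0.173+0.094],v=0.08)
print(manip.move_l([*P,0.173+0.072],v=0.02,guard=13))
s=manip.read_state(); print(s["time_s"],s["position"],s["wrist_force"])
E
```

```text
True
4.95 [ 0.48514097 -0.05164517  0.25420286] [-2.82256772  0.35347903 14.73199494]
```

Flush: the tip is at z = 0.081. Now I'll slide into the collar.

```bash
python3 - <<'E'
from cell import manip
from h import *
z=0.2540
def st(t):
    s=manip.read_state(); p=np.array(s["position"]); f=np.array(s["wrist_force"]); print(t,round(s["time_s"],2),"along",((p[:2]-B)@u*1000).round(2),"z",p[2].round(4),"f_u",(f[:2]@u).round(2),"fz",f[2].round(2))
for a in (.004,.007,.010,.013,.016):
    g=manip.move_l([*(B+a*u),z],v=0.02,guard=30); st((a,g))
    if g: break
E
```

```text
(0.004, False) 5.25 along 3.91 z 0.2543 f_u -2.23 fz 11.76
(0.007, False) 5.55 along 6.75 z 0.2543 f_u -4.08 fz 10.64
(0.01, False) 5.85 along 9.71 z 0.2543 f_u -4.63 fz 9.43
(0.013, False) 6.15 along 12.99 z 0.2543 f_u 0.66 fz 9.37
(0.016, False) 6.45 along 16.15 z 0.2543 f_u 1.15 fz 9.3
```

```bash
python3 - <<'E'
from cell import manip
import cv2
a=manip.get_image("wrist")["image"][60:300,140:420,::-1]
b=manip.get_image("scene")["image"][130:280,80:360,::-1]
a=cv2.resize(a,(400,343));b=cv2.resize(b,(400,214))
cv2.imwrite("pics/w2.png",cv2.vconcat([a,b]))
E
```

```text
(no output)
```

View pics/w2.png

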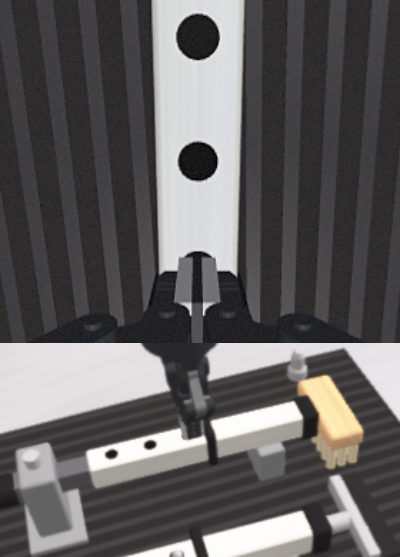

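The first hole is now dark at the finger's back edge (crop about (198,258)), so the sleeve has moved and its wall covers the button. I'll lift slightly and push to the next hole.

```bash
python3 - <<'E'
from cell import manip
from h import *
z=0.2580
def st(t):
    s=manip.read_state(); p=np.array(s["position"]); f=np.array(s["wrist_force"]); print(t,round(s["time_s"],2),"along",((p[:2]-B)@u*1000).round(2),"z",p[2].round(4),"f_u",(f[:2]@u).round(2),"fz",f[2].round(2))
manip.move_l([*(B+.016*u),z],v=0.04); st("lift")
manip.move_l([*(B+.034*u),z],v=0.03,guard=12); st("a")
g=manip.move_l([*(B+.051*u),z],v=0.02,guard=7); st(g)
p=np.array(manip.read_state()["position"])[:2]
manip.move_l([*(p-.006*u),z],v=0.04); manip.move_l([*(p-.006*u),z+.10],v=0.12); st("up")
d=manip.get_image("wrist");a=d["image"][:,:,::-1]; c=manip.get_image("scene")["image"][130:280,80:360,::-1]
cv2.imwrite("pics/w3.png",cv2.vconcat([a,cv2.resize(c,(560,300))])[:720][::1,::1]) if 0 else cv2.imwrite("pics/w3.png",cv2.vconcat([a[0:300],cv2.resize(c,(560,300))]))
E
```

```text
lift 6.8 along 15.99 z 0.2579 f_u 0.01 fz -0.35
a 7.55 along 34.08 z 0.2579 f_u 0.96 fz 0.04
True 8.26 along 48.82 z 0.2579 f_u -3.69 fz 1.56
up 9.53 along 42.82 z 0.3574 f_u 0.33 fz 0.34
```

View pics/w3.png

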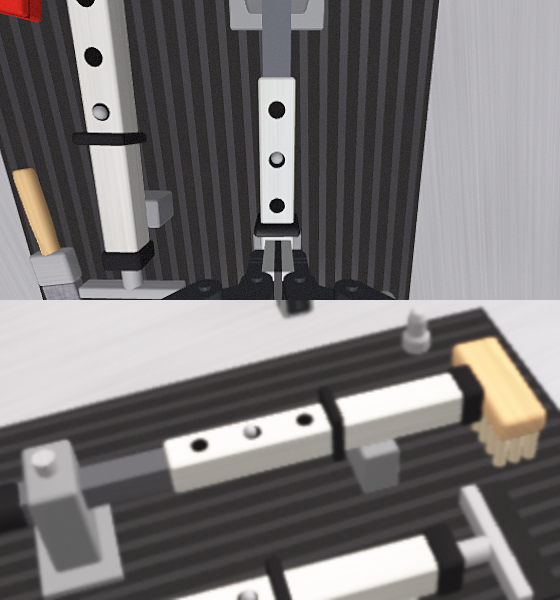

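The button now stands up in the middle hole (wrist view, (277,159)), with empty holes on either side. The squeegee pole is unchanged, its button still next to the collar, and the gripper is clear.

```bash
python3 -c "
from cell import manip
print(manip.hand_in())"
```

```text
the job is handed in; nothing more can be done
None
```

The brush pole's sleeve was pushed out one hole, its button popped up in the 40 mm hole, the squeegee pole was left as it was, and the job was handed in at about 9.5 s.

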